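Load the clicking clamp and hold it at four clicks

ROBOT

A 6-joint arm with a two-finger parallel gripper is mounted at the origin on the work surface. World frame = base frame: x ahead of the robot, y to its left, z up, the work surface at z = 0. Lengths are in m, angles in degrees, forces in N, time in s.
With the tool pointing down it reaches from about 0.375 to 0.9 m from the base axis. Payload 3.1 kg.
Tool frame: the origin (TCP) lies at the very end of the fingers, on their centre line; the grasp point (between the pads) lies 19 mm behind it (bot.tcp_to_grasp is the distance from the TCP to the grasp point, in m); z points along the fingers, y is the direction in which the jaws open and shut (so a half turn about z gives the same grasp; the last joint's range is limited). The gripper opens to 87 mm and grips with 3 to 60 N. Pads are 19 mm wide; open, the fingers measure 117 mm over their backs; the gripper's body (75 mm by 190 mm) begins 51 mm behind the grasp point.
Start: joints at [61.507, 30.224, 82.088, -0, 67.689, -10.227], TCP at [0.196, 0.593, 0.223] pointing down, gripper open.
Joint ranges: [-176.69, 176.69], [-43.24, 126.21], [12.49, 139.97], [-82, 262], [0, 151.66], [-163.58, 163.58]. Speed limits (degrees/s): [159.86, 159.86, 180, 180, 180, 180].

INTERFACE

Orientations are given as a 3x3 rotation matrix whose columns are the frame's x, y, z axes.
In Python, from rig import telemetry, eyes, order, bot gives the robot as it stands. The module is installed in compiled form; this text tells all that it offers.
- The arm moves only by the tool servo_tool, never from a script. Its argument "targets" is a list of rows, each a list of 2 entries, a list of its own where there are three numbers: the shift along the tool's x, y, z in m, then the turn, a rotation vector about the tool's x, y, z in rad. In form: [[[tx, ty, tz], [wx, wy, wz]], ...]. A call has 1 to 12 rows; each row is the pose to reach, as a shift and turn from the pose commanded when the call began, along the tool's axes at that moment; what a row does not reach only later rows make up. A row lasts 1/8 s, in which the tool goes at most 62.5 mm and 10.7 degrees, less where a joint would pass 70% of its speed; a pose out of reach is approached as far as the arm can. A call with a gripper value outside its range is refused whole. "gripper" is the finger opening in m, from 0 to 0.087, set as the call begins (left out, the last holds). The fingers move at their own pace and stop on an object; the grip force is fixed at half the most. Time passes only in rows, so rows that repeat a pose let the fingers close. It gives the time, the measured TCP pose, the force and the opening at its end, in the units of the state.
- telemetry.read_state(): the state, without advancing time (a new reading comes with each control period).
- eyes.capture(name): name is "scene" or "top"; returns a dict with "pixels" (384x512x3 uint8, blue, green, red), "intrinsics" (3x3 intrinsics, pixels), "extrinsics" (4x4, takes a point from camera to world coordinates). Camera axes: x right, y down, z forward; pixel columns grow to the right and rows downward; lengths in m; the calibration is good to about 2 mm. A picture is of the moment at which its call begins. There is no depth.
- order.hand_in(): hands the job in, once; it reports no verdict.
The state is a dict: "time_s": time; "joint_positions": joint angles; "qvel": joint speeds; "tau": joint torques, N m; "position": TCP position; "tcp_rot": TCP orientation; "force": force on the tool from outside, world axes, zero at the start; "moment": the same for the moment, N m; "opening": opening from 0.0 (shut) to 1.0 (fully open).
Only numpy, scipy, OpenCV 4.12 (cv2) and the standard library are available. Lean on these libraries where they do the work, as an engineer would, in place of code of your own. Each camera call takes 0.05 s, during which the arm holds its last target. There are 200 camera calls.

TASK

Put the flanged bush, flange down, over the upright spigot of the clamping fixture so that it sits flat on the plate, and let go of it. Then take the upright black grip of the fixture's sprung lever and swing the lever round against its spring until you have felt four clicks, without going on to the fifth; the pad then presses on the bush. The lever springs back if let go, so finish while still holding it there in the fourth click, and leave the sleeve, bottle, wrench and pulley where they are.

Things in the scene. Friction and masses are not known exactly. Their poses are not given: they have to be found in the camera images.
- bush: loose steel flanged bush, 250 g, standing flange down: flange 52 mm diameter and 8 mm thick, above it a plain barrel 36 mm diameter; 46 mm tall in all, through bore 24 mm. Origin: centre of its underside; z up along the bore
- sleeve: bystander: loose plain steel sleeve without a flange, 36 mm diameter, 46 mm tall, bore 24 mm, upright. Origin: centre of its underside
- oil: bystander: loose grey plastic bottle with black cap, 56 mm diameter, 110 mm tall. Origin: centre of its underside
- wrench: bystander: loose steel wrench lying flat, 160 mm long along its x. Origin: underside
- pulley: bystander: loose aluminium pulley, 70 mm diameter, 36 mm tall, hub up. Origin: centre of its underside
- spigot (a point): foot of the upright steel spigot, on the plate's top (12 mm above the bench); axes as the fixture. The spigot is 20 mm diameter with a conical tip and stands 28 mm above the plate. At rest the pad's face is 29 mm from the spigot's axis on the +y side (pad and jaw up to 36 mm wide in x, 40 mm above the bench), so the bush is best held with one finger at its -x and one at its +x side
- pad: rubber pad, 30 x 6 x 20 mm, on the jaw that the lever drives towards the spigot (18 mm per rad of lever), with a 400 N/m spring behind it; it meets a seated bush after about 0.6 to 0.75 rad of lever, before the fourth click, and then presses with a few newtons. Origin: middle of its back face, level with the plate's top
- lever (a joint): lever angle in rad, 0 at its rest stop, growing counterclockwise seen from above as the lever is swung against its return spring, stop at 1.5. The grip needs 4 to 5 N before the pins; among them 2.5 to 5 N just before the bottom of each gap, then a jump to 8 to 10 N. No gap catches it: let go, it springs back to 0
- grip (a point): middle of the lever's upright black cylindrical grip, 22 mm diameter: it spans 37 to 91 mm above the bench (this point at 67 mm), above the flat steel lever bar (18 mm wide, 30 to 37 mm above the bench). It travels about the pivot on a circle of 130 mm radius; the point's x axis points outward, from the pivot through the grip
- pawl (a point): point on the lever, 60 mm out from the pivot on the line to the grip, over the sprung brass roller that clicks past the quadrant's pins
- quadrant: steel quadrant under the lever: seven upright pins 7 mm thick on a 60 mm circle about the pivot, 0.2 rad (12 mm) apart, clamped at a setting that differs each time: the first pin comes 0.15 to 0.40 rad into the lever's swing. Origin: on the pivot axis, on the plate's top; x axis points from the pivot through the first pin, the other pins follow counterclockwise
- fixture: the clamping fixture: aluminium plate 170 mm along its x, 270 mm along its y, 12 mm thick, bolted down, carrying spigot, jaw with pad, quadrant and lever. Origin: on the bench, 90 mm from the spigot (which lies along -y) and 30 mm from the lever's upright pivot axis (along +y)
- roller: sprung brass roller under the lever, 10 mm diameter, riding inside the pin circle. A click is the roller dropping into the gap behind a pin: resistance falls past the pin, then rises sharply at the gap's bottom. First click: gap between pins 1 and 2; fourth click: between pins 4 and 5, 0.7 rad past pin 1. Meeting pin 1, 0.11 rad before it, also gives a rise but is no click. Origin: roller centre

How it is judged:
By the outcome, as a careful person would: the job done as asked, in the order asked, and still so for the second after the job is handed in, while the arm keeps its last pose, push and grip.
It also fails if it takes over 67 s, if anything falls off the work surface, if the arm or the gripper's body presses on something with over 40 N, if the wrist force passes 120 N, or if a joint passes its speed limit or range.

## Working session

There is one attempt and no reset: what is moved stays moved. The work goes in short steps, Python scripts to look and compute and a tool call to move; the robot and the scene stay as the last step left them, time stands still between calls to the robot, and variables do not carry over. Pictures are saved under pics/ and viewed, about 8 in all and at most 12, crops included, and the job is handed in when it is done.

Besides the shell and the picture viewer there is one more tool, called in YAML: its name, and indented under it one key for each argument. servo_tool: Moves the arm, as the interface text tells. Its arguments: {"type":"object","properties":{"targets":{"type":"array","items":{"type":"array"}},"gripper":{"type":"number"}},"required":["targets"]}

```bash
mkdir -p pics
python3 - <<'E'
from rig import telemetry, eyes, order, bot
import cv2,numpy as np
for n in("scene","top"):
    c=eyes.capture(n); cv2.imwrite(f"pics/{n}0.png",c["pixels"]); np.savez(f"{n}.npz",K=c["intrinsics"],E=c["extrinsics"])
    print(c["intrinsics"].tolist(),np.round(c["extrinsics"],4).tolist())
s=telemetry.read_state();print(s)
E
```

```text
[[486.557956911932, 0.0, 254.3563944439261], [0.0, 486.557956911932, 195.47305801666465], [0.0, 0.0, 1.0]] [[0.0505, 0.5433, -0.838, 1.6618], [0.9987, -0.0275, 0.0423, 0.0129], [-0.0001, -0.8391, -0.544, 0.7582], [0.0, 0.0, 0.0, 1.0]]
[[361.5891301336208, 0.0, 252.00734068706907], [0.0, 361.5891301336208, 190.5247628532066], [0.0, 0.0, 1.0]] [[-0.0248, -0.9877, 0.1541, 0.4706], [-0.9997, 0.0239, -0.008, 0.0716], [0.0042, -0.1542, -0.988, 0.9866], [0.0, 0.0, 0.0, 1.0]]
{'time_s': 0.1, 'joint_positions': array([ 6.15075763e+01,  3.02742438e+01,  8.21485398e+01,  6.05925441e-05,
        6.76905100e+01, -1.02275027e+01]), 'qvel': array([-0.00426153, -0.16861641, -0.15437411,  0.09328998,  0.0961951 ,
        0.05162252]), 'tau': array([-6.76499967e-04, -4.40988243e+01, -1.77150410e+01,  6.34422270e-02,
        5.34047058e-02, -3.15062391e-05]), 'position': array([0.19553574, 0.5929299 , 0.22166582]), 'tcp_rot': array([[-9.49617248e-01,  3.13410580e-01, -9.44137433e-04],
       [ 3.13411805e-01,  9.49615723e-01, -1.73738238e-03],
       [ 3.52053732e-04, -1.94575209e-03, -9.99998045e-01]]), 'force': array([-0.17868819, -0.62466494, -0.51606153]), 'moment': array([-0.02655085,  0.01200171, -0.0374365 ]), 'opening': 1.0013146456184405}
```

View pics/top0.png

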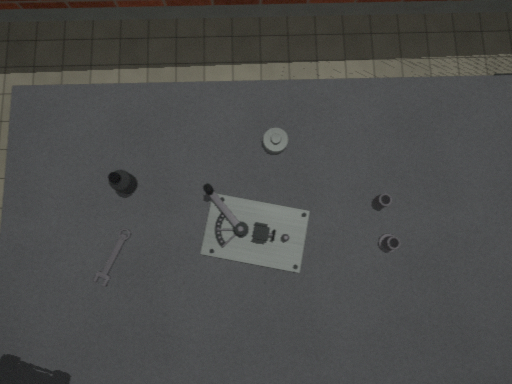

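View pics/scene0.png

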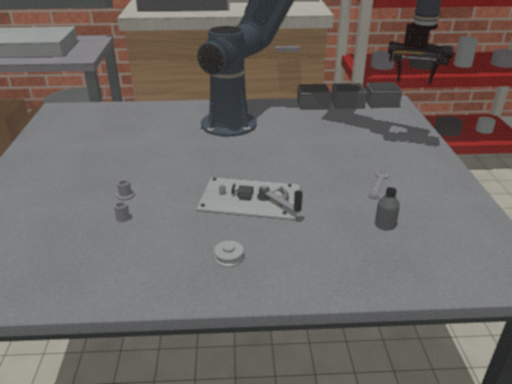

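The top view shows the plate near (255,233), the flanged bush near (390,242), the sleeve near (384,201), and the lever running from (241,230) to the grip at (208,189). The scene view agrees: the flanged bush is at (125,190). I'll zoom in next.

Run:
```python
import cv2,numpy as np
t=cv2.imread("pics/top0.png");s=cv2.imread("pics/scene0.png")
f=lambda im,r0,r1,c0,c1,k:cv2.convertScaleAbs(cv2.resize(im[r0:r1,c0:c1],None,fx=k,fy=k,interpolation=cv2.INTER_CUBIC),alpha=1.4)
A=f(t,180,280,195,315,5)      # 600x500
B=f(t,190,255,370,410,5)      # 200x325
C=np.zeros((500,800,3),np.uint8);C[:,:600]=A;C[:325,600:]=B
D=f(s,175,225,108,142,3.5);C[325:325+D.shape[0],600:600+D.shape[1]]=D
cv2.imwrite("pics/z.png",C)
```

```text
(no output)
```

View pics/z.png

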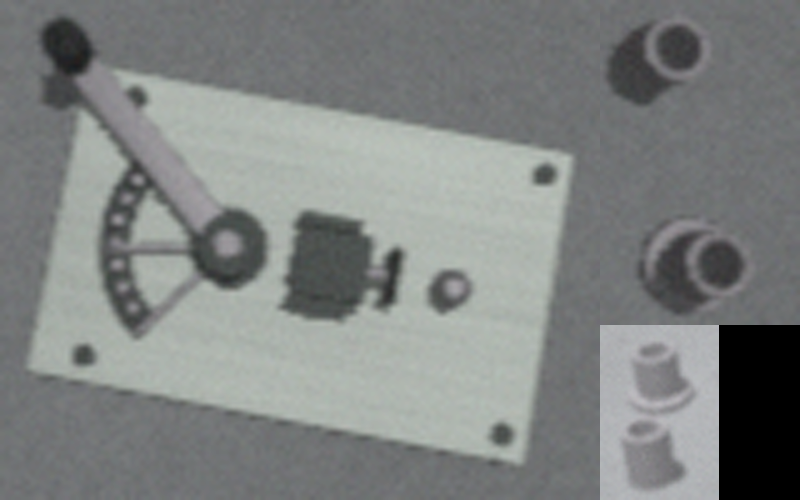

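The crop shows the flanged bush's top ring at about (393.5,242.7) in top pixels. The spigot tip is at (286,237.5) and the grip top at (208.4,188.7). Now I'll fit poses in both views.

```bash
cat > h.py <<'E'
import numpy as np, cv2
from scipy.optimize import least_squares
C={n:np.load(f"{n}.npz") for n in("top","scene")}
def proj(n,P):
    K,E=C[n]["K"],C[n]["E"]; q=(np.atleast_2d(P)-E[:3,3])@E[:3,:3]; q=q@K.T; return q[:,:2]/q[:,2:]
def back(n,uv,z):
    K,E=C[n]["K"],C[n]["E"]; d=E[:3,:3]@np.linalg.solve(K,[*uv,1]); o=E[:3,3]; return o+d*(z-o[2])/d[2]
def fx(p,P): # fixture->world
    c,s=np.cos(p[2]),np.sin(p[2]); P=np.atleast_2d(P); return np.c_[p[0]+c*P[:,0]-s*P[:,1],p[1]+s*P[:,0]+c*P[:,1],P[:,2]]
E
python3 - <<'E'
from h import *
def plate(n,thr,roi):
    im=cv2.imread(f"pics/{n}0.png"); g=cv2.GaussianBlur(im,(3,3),0).min(2) if 0 else im.max(2)
    r0,r1,c0,c1=roi; m=np.zeros_like(g); m[r0:r1,c0:c1]=(cv2.GaussianBlur(g,(3,3),0)[r0:r1,c0:c1]>thr)*255
    k=max(cv2.findContours(m,cv2.RETR_EXTERNAL,cv2.CHAIN_APPROX_NONE)[0],key=cv2.contourArea)
    return cv2.convexHull(k)[:,0].astype(float),cv2.contourArea(k),g
t,a,g=plate("top",0,(180,290,190,320)); print("levels",[int(g[r,c]) for r,c in((260,270),(220,290),(285,300),(190,300))])
# corner fit from read-off pixels (plate top z=.012)
cor=np.array([(27,371),(523,464),(574,155)],float); cor=(cor+.5)/5-.5+[195,180]
sp=(np.array([[457,288],[447,292.]])+.5)/5-.5+[195,180]
for org in(0.0,-0.01,-.02,-.03,-.04,.02):  # plate centre along y
    M=np.array([(-.085,org+.135,.012),(-.085,org-.135,.012),(.085,org-.135,.012),(0,-.09,.040)])
    f=lambda p:(proj("top",fx(p,M))-np.r_[cor,sp[:1]]).ravel()
    r=least_squares(f,[.36,.07,-.1]);print(org,r.x.round(4),r.cost.round(2),r.fun.round(2))
for n,uv in(("top",((717,265),(690,267))),):
    b=[back(n,((u-600+.5)/5-.5+370,(v+.5)/5-.5+190),z) for (u,v),z in zip(uv,(.046,.008))];print("bush",np.round(b,4))
print("bush scene",back("scene",(123.7,182.4),.046).round(4), "tip",back("scene",(222,186),.04).round(4))
print("grip top",back("top",((68.5)/5-.5+195,(45.5)/5-.5+180),.091).round(4),"grip scene",back("scene",(298,192),.091).round(4))
print("spig",[back("top",q,z).round(4) for q,z in zip(sp,(.04,.012))])
E
```

```text
levels [132, 133, 83, 83]
0.0 [ 0.5111  0.0605 -0.2081] 4.95 [-1.59  0.11 -0.44  0.45 -0.44 -0.92  2.41  0.27]
-0.01 [ 0.5128  0.0676 -0.2111] 1.06 [-0.66  0.06  0.44  0.72  0.61 -0.63 -0.37 -0.21]
-0.02 [ 0.5145  0.0748 -0.2142] 8.09 [ 0.27  0.02  1.32  0.99  1.66 -0.34 -3.16 -0.71]
-0.03 [ 0.5163  0.0819 -0.2172] 26.04 [ 1.19 -0.01  2.2   1.27  2.71 -0.04 -5.94 -1.24]
-0.04 [ 0.5182  0.089  -0.2203] 54.89 [ 2.12 -0.05  3.08  1.55  3.75  0.27 -8.72 -1.78]
0.02 [ 0.5079  0.0462 -0.2018] 45.51 [-3.46  0.21 -2.21 -0.09 -2.54 -1.5   8.    1.17]
bush [[ 0.4726 -0.2962  0.046 ]
 [ 0.472  -0.2964  0.008 ]]
bush scene [ 0.4788 -0.2946  0.046 ] tip [ 0.5022 -0.0192  0.04  ]
grip top [0.6178 0.1741 0.091 ] grip scene [0.6234 0.1767 0.091 ]
spig [array([ 0.4934, -0.0213,  0.04  ]), array([ 0.492 , -0.0186,  0.012 ])]
```

```bash
cat >> h.py <<'E'
from scipy.ndimage import map_coordinates
def edge_fit(n,img,model,p0,R=5,iters=4,loss="soft_l1"):
    """model(p)->(pts3d inside edge samples Nx3). 1D search along image normal for strongest gradient."""
    g=cv2.GaussianBlur(img.astype(np.float32),(0,0),.8); p=np.array(p0,float)
    for _ in range(iters):
        A,B=model(p); a,b=proj(n,A),proj(n,B)   # edge point, and a point slightly outside
        d=(b-a); d/=np.linalg.norm(d,axis=1)[:,None]; s=np.arange(-R,R+.01,.25)
        q=a[:,None]+d[:,None]*s[None,:,None]
        v=map_coordinates(g,[q[...,1].ravel(),q[...,0].ravel()],order=1).reshape(len(a),-1)
        gr=np.abs(np.gradient(v,axis=1)); w=gr**2*np.exp(-(s/R)**2)
        k=w.argmax(1); k=np.clip(k,3,len(s)-4); off=np.array([np.sum(s[i-3:i+4]*w[j,i-3:i+4])/(w[j,i-3:i+4].sum()+1e-9) for j,i in enumerate(k)])
        ok=gr.max(1)>np.median(gr.max(1))*.5; t=a+d*off[:,None]
        f=lambda p:(((proj(n,model(p)[0])-t)*d).sum(1))[ok]
        r=least_squares(f,p,loss=loss,f_scale=.4); p=r.x; R=max(2,R-1)
    return p,np.sqrt(np.median(r.fun**2)),ok.sum()
def plate_model(p):
    u=np.linspace(-.9,.9,40); A=[];B=[]
    for sx in(-1,1): A+= [(sx*.085,k*.135,.012) for k in u];B+=[(sx*.09,k*.135,.012) for k in u]
    for sy in(-1,1): A+= [(k*.085,sy*.135,.012) for k in u];B+=[(k*.085,sy*.14,.012) for k in u]
    return fx(p,A),fx(p,B)
def circ_model(r,z):
    th=np.linspace(0,2*np.pi,60,endpoint=False)
    return lambda p:(np.c_[p[0]+r*np.cos(th),p[1]+r*np.sin(th),0*th+z],np.c_[p[0]+1.1*r*np.cos(th),p[1]+1.1*r*np.sin(th),0*th+z])
E
python3 - <<'E'
from h import *
tip={"top":((457.5)/5-.5+195,(288.5)/5-.5+180),"scene":(222,186)}
for n in("top","scene"):
    im=cv2.imread(f"pics/{n}0.png"); g=im.mean(2)
    p,e,k=edge_fit(n,g,plate_model,[.5105,.0575,-.208]);print(n,"plate centre",p.round(4),e.round(2),k)
    b0=[.4726,-.2962] if n=="top" else [.4788,-.2946]
    for r,z in((.018,.046),(.012,.046),(.026,.008)):
        print("  bush",r,*[np.round(x,4) for x in edge_fit(n,g,circ_model(r,z),b0,R=2.5)])
    # fixture-frame coords of tip
    g0=[.6178,.1741] if n=="top" else [.6234,.1767]
    print("  grip",*[np.round(x,4) for x in edge_fit(n,g,circ_model(.011,.091),g0,R=2)])
    t=back(n,tip[n],.04)[:2]; c,s=np.cos(p[2]),np.sin(p[2]); print("  tip in plate",np.array([[c,s],[-s,c]])@(t-p[:2]))
s=cv2.imread("pics/scene0.png");t=cv2.imread("pics/top0.png")
A=cv2.resize(s[172:222,195:310],None,fx=6,fy=6,interpolation=cv2.INTER_CUBIC)
B=cv2.resize(t[195:255,205:305],None,fx=5,fy=5,interpolation=cv2.INTER_CUBIC)
D=np.zeros((600,690,3),np.uint8);D[:300]=A;D[300:,:500]=B;cv2.imwrite("pics/z2.png",cv2.convertScaleAbs(D,alpha=1.5))
E
```

```text
top plate centre [ 0.5109  0.0584 -0.2073] 0.42 158
  bush 0.018 [ 0.4773 -0.2923] 0.6789 52
  bush 0.012 [ 0.4732 -0.2981] 0.251 60
  bush 0.026 [ 0.4706 -0.2967] 0.3988 53
  grip [0.6177 0.1746] 0.4114 59
  tip in plate [-0.00074933 -0.08158861]
scene plate centre [ 0.5156  0.0601 -0.2121] 0.29 158
  bush 0.018 [ 0.4825 -0.2934] 0.5661 56
  bush 0.012 [ 0.4763 -0.2963] 0.4463 60
  bush 0.026 [ 0.4862 -0.2929] 0.2144 48
  grip [0.6278 0.1762] 0.2887 52
  tip in plate [ 0.00363959 -0.08032097]
```

View pics/z2.png

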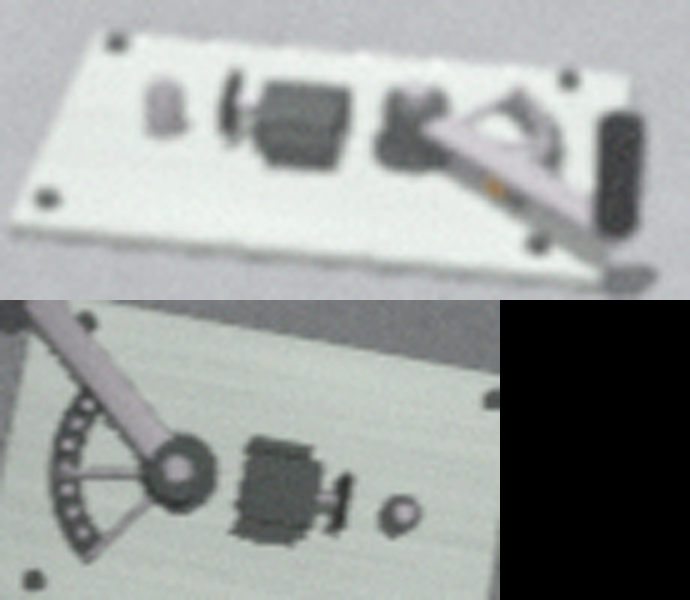

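The scene crop puts the spigot at about (222.5,185) and the pin quadrant left of the pivot. Both cameras agree on the spigot-to-bush offset to about 2 mm. I'll use averaged world positions: bush (0.4755,-0.2955), spigot (0.4965,-0.0195), fixture yaw -12°.

```bash
cat > m.py <<'E'
# usage: m.py x,y,z,yawdeg ...   yaw = heading of tool y axis; tool pointing down. Prints rows from the measured pose
import sys,numpy as np
from rig import telemetry
from scipy.spatial.transform import Rotation as Ro
s=telemetry.read_state(); p,R=np.array(s["position"]),np.array(s["tcp_rot"])
print("t",round(s["time_s"],2),"pos",p.round(4),"yaw",np.degrees(np.arctan2(R[1,1],R[0,1])).round(2),"F",np.round(s["force"],1),"open",round(s["opening"]*87,1),"q",np.round(s["joint_positions"],0))
for a in sys.argv[1:]:
    x,y,z,w=map(float,a.split(","));w=np.radians(w);Y=np.array([np.cos(w),np.sin(w),0]);Z=np.array([0,0,-1.]);T=np.c_[np.cross(Y,Z),Y,Z]
    print(a,(R.T@([x,y,z]-p)).round(4).tolist(),Ro.from_matrix(R.T@T).as_rotvec().round(4).tolist())
E
python3 m.py .43,.25,.22,30 .4755,-.2955,.15,-12
```

```text
t 0.1 pos [0.1955 0.5929 0.2217] yaw 71.74 F [-0.2 -0.6 -0.5] open 87.1 q [ 62.  30.  82.   0.  68. -10.]
.43,.25,.22,30 [-0.3301, -0.2522, 0.002] [-0.002, 0.0004, 0.7284]
.4755,-.2955,.15,-12 [-0.5443, -0.7558, 0.0729] [-0.0018, 0.0011, 1.4615]
```

servo_tool:
  targets:
    - [[-0.33,-0.252,0.002],[0,0,0.728]]
    - [[-0.33,-0.252,0.002],[0,0,0.728]]
    - [[-0.33,-0.252,0.002],[0,0,0.728]]
    - [[-0.33,-0.252,0.002],[0,0,0.728]]
    - [[-0.33,-0.252,0.002],[0,0,0.728]]
    - [[-0.33,-0.252,0.002],[0,0,0.728]]
    - [[-0.544,-0.756,0.073],[0,0,1.4615]]
    - [[-0.544,-0.756,0.073],[0,0,1.4615]]
    - [[-0.544,-0.756,0.073],[0,0,1.4615]]
    - [[-0.544,-0.756,0.073],[0,0,1.4615]]
    - [[-0.544,-0.756,0.073],[0,0,1.4615]]
    - [[-0.544,-0.756,0.073],[0,0,1.4615]]
  gripper: 0.087

```text
time_s: 1.6
position: [0.4509, -0.0878, 0.175]
tcp_rot: [[0.208, 0.978, 0.0], [0.978, -0.208, 0.0], [0.0, 0.0, -1.0]]
force: [0.6, -0.3, -1.4]
opening: 0.996
```

servo_tool:
  targets:
    - [[0,0,0],[0,0,0]]

```text
time_s: 1.72
position: [0.452, -0.0902, 0.1748]
tcp_rot: [[0.215, 0.977, 0.001], [0.977, -0.215, -0.001], [-0.001, 0.001, -1.0]]
force: [0.0, 0.3, -0.3]
opening: 1.0
```

```bash
python3 m.py .4755,-.2955,.15,-12
```

```text
t 1.73 pos [ 0.452  -0.0902  0.1748] yaw -12.41 F [ 0.   0.3 -0.3] open 87.0 q [-25.  22. 108.  -0.  50. -13.]
.4755,-.2955,.15,-12 [-0.1954, 0.067, 0.0251] [0.0013, 0.0009, -0.0072]
```

servo_tool:
  targets:
    - [[-0.195,0.067,0.025],[0,0,-0.007]]
    - [[-0.195,0.067,0.025],[0,0,-0.007]]
    - [[-0.195,0.067,0.025],[0,0,-0.007]]
    - [[-0.195,0.067,0.025],[0,0,-0.007]]
    - [[-0.195,0.067,0.07],[0,0,-0.007]]
    - [[-0.195,0.067,0.1],[0,0,-0.007]]
    - [[-0.195,0.067,0.12],[0,0,-0.007]]
    - [[-0.195,0.067,0.12],[0,0,-0.007]]
    - [[-0.195,0.067,0.12],[0,0,-0.007]]

```text
time_s: 2.85
position: [0.4764, -0.2895, 0.056]
tcp_rot: [[0.2, 0.98, 0.0], [0.98, -0.2, -0.0], [-0.0, 0.0, -1.0]]
force: [1.0, 0.1, 0.0]
opening: 1.002
```

```bash
python3 m.py .4755,-.2955,.014,-12
python3 - <<'E'
from rig import eyes
import cv2,numpy as np
a=eyes.capture("top")["pixels"];b=eyes.capture("scene")["pixels"]
f=lambda im,r,c:cv2.resize(im[r:r+80,c:c+80],(400,400),interpolation=cv2.INTER_CUBIC)
cv2.imwrite("pics/g.png",cv2.convertScaleAbs(np.hstack([f(a,200,350),f(b,140,85)]),alpha=1.4))
E
```

```text
t 2.85 pos [ 0.4764 -0.2895  0.056 ] yaw -11.54 F [1.  0.1 0. ] open 87.2 q [-43.  39.  99.   0.  42. -31.]
.4755,-.2955,.014,-12 [-0.006, 0.0003, 0.042] [0.0004, 0.0001, 0.0081]
```

View pics/g.png

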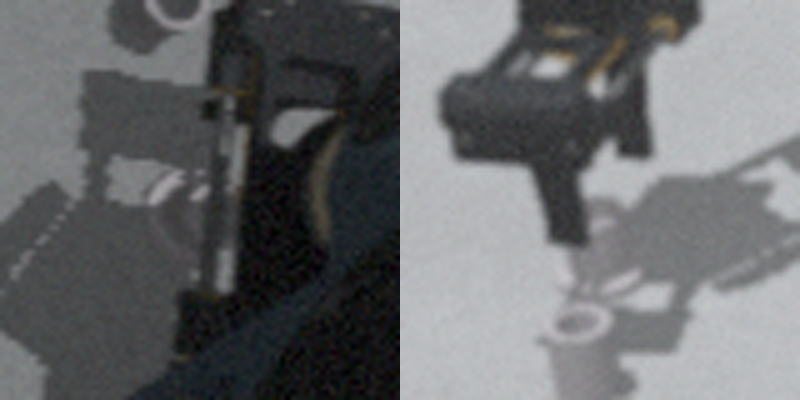

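The view shows the open fingers above the bush, with the bush partly hidden behind the near finger. The sleeve is clear. I'll correct by 6 mm and go down.

servo_tool:
  targets:
    - [[-0.006,0,0],[0,0,0.008]]
    - [[-0.006,0,0.02],[0,0,0.008]]
    - [[-0.006,0,0.035],[0,0,0.008]]
    - [[-0.006,0,0.042],[0,0,0.008]]
    - [[-0.006,0,0.042],[0,0,0.008]]
    - [[-0.006,0,0.042],[0,0,0.008]]

```text
time_s: 3.7
position: [0.475, -0.2965, 0.0136]
tcp_rot: [[0.209, 0.978, 0.0], [0.978, -0.209, -0.0], [-0.0, 0.001, -1.0]]
force: [0.3, -0.3, -0.1]
opening: 1.0
```

```bash
python3 m.py .4755,-.2955,.014,-12
```

```text
t 3.7 pos [ 0.475  -0.2965  0.0136] yaw -12.06 F [ 0.3 -0.3 -0.1] open 87.0 q [-43.  43. 100.  -0.  37. -31.]
.4755,-.2955,.014,-12 [0.0011, 0.0003, -0.0004] [0.0006, 0.0004, -0.001]
```

servo_tool:
  targets:
    - [[0.001,0,0],[0,0,0]]
    - [[0.001,0,0],[0,0,0]]
    - [[0.001,0,0],[0,0,0]]
    - [[0.001,0,0],[0,0,0]]
    - [[0.001,0,0],[0,0,0]]
    - [[0.001,0,0],[0,0,0]]
    - [[0.001,0,0],[0,0,0]]
    - [[0.001,0,0],[0,0,0]]
  gripper: 0.03

```text
time_s: 4.7
position: [0.4745, -0.2951, 0.0132]
tcp_rot: [[0.209, 0.978, -0.001], [0.978, -0.209, 0.0], [0.0, -0.001, -1.0]]
force: [-1.6, 0.6, 1.5]
opening: 0.401
```

servo_tool:
  targets:
    - [[0,0,-0.05],[0,0,0]]
    - [[0,0,-0.1],[0,0,0]]
    - [[0,0,-0.1],[0,0,0]]
    - [[0,0,-0.1],[0,0,0]]

```text
time_s: 5.2
position: [0.4743, -0.2947, 0.1126]
tcp_rot: [[0.209, 0.978, -0.001], [0.978, -0.209, 0.001], [0.001, -0.001, -1.0]]
force: [-0.6, -0.0, -2.3]
opening: 0.405
```

```bash
python3 m.py .4965,-.0195,.115,-12
```

```text
t 5.2 pos [ 0.4743 -0.2947  0.1126] yaw -12.06 F [-0.6 -0.  -2.3] open 35.2 q [-43.  34.  97.   0.  49. -31.]
.4965,-.0195,.115,-12 [0.2737, -0.0358, -0.0022] [-0.0012, -0.0008, -0.0011]
```

The bush is held, 35 mm between the fingers. Next, over to the spigot.

servo_tool:
  targets:
    - [[0.06,-0.008,0],[0,0,0]]
    - [[0.12,-0.016,0],[0,0,0]]
    - [[0.18,-0.024,0],[0,0,0]]
    - [[0.23,-0.03,0],[0,0,0]]
    - [[0.26,-0.034,0.015],[0,0,0]]
    - [[0.274,-0.036,0.03],[0,0,0]]
    - [[0.274,-0.036,0.03],[0,0,0]]
    - [[0.274,-0.036,0.03],[0,0,0]]

```text
time_s: 6.2
position: [0.4971, -0.0209, 0.0828]
tcp_rot: [[0.21, 0.978, -0.001], [0.978, -0.21, -0.0], [-0.0, -0.0, -1.0]]
force: [0.3, -0.6, -1.9]
opening: 0.401
```

```bash
python3 m.py .4965,-.0195,.083,-12;  python3 - <<'E'
from rig import eyes
import cv2,numpy as np
a=eyes.capture("top")["pixels"];b=eyes.capture("scene")["pixels"]
cv2.imwrite("pics/top1.png",a);cv2.imwrite("pics/scene1.png",b)
f=lambda im,r,c:cv2.resize(im[r:r+80,c:c+80],(400,400),interpolation=cv2.INTER_CUBIC)
cv2.imwrite("pics/g2.png",cv2.convertScaleAbs(np.hstack([f(a,195,245),f(b,140,185)]),alpha=1.4))
E
```

```text
t 6.2 pos [ 0.4971 -0.0209  0.0828] yaw -12.12 F [ 0.3 -0.6 -1.9] open 34.9 q [-15.  34. 107.  -0.  39.  -3.]
.4965,-.0195,.083,-12 [0.0012, -0.0009, -0.0002] [-0.0005, 0.0003, -0.0021]
```

View pics/g2.png

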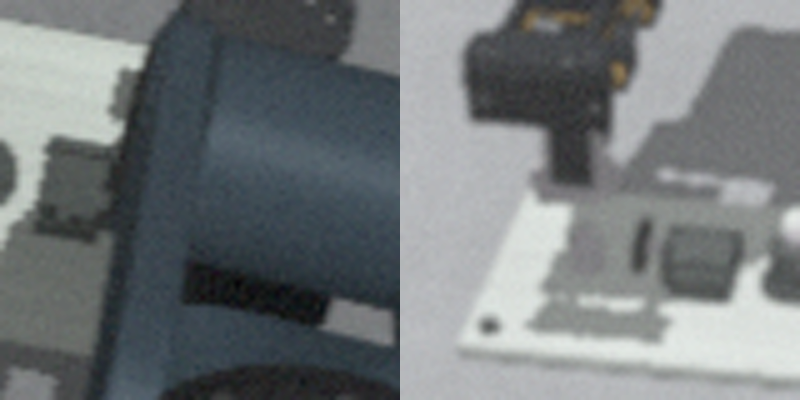

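The scene crop shows the bush in hand, flange edges at about crop x 531 to 620. The spigot is below it at about crop x 587. I'll compare measured and predicted pixels.

Run:
```python
from h import *
P=lambda *p:proj("scene",p)[0].round(2)
print("flange ctr pred",P(.4971,-.0209,.0736),"+1mm y",P(.4971,-.0199,.0736),"flange L/R",P(.4971,-.0469,.0736),P(.4971,.0051,.0736))
print("spigot pred mid",P(.4965,-.0195,.026),"tip",P(.4965,-.0195,.04))
b=cv2.imread("pics/scene1.png").astype(int).mean(2)
for r in (175,176,177,178): print(r,b[r,205:240].astype(int))
print("spig")
for r in (186,188,190): print(r,b[r,212:234].astype(int))
c=cv2.imread("pics/scene0.png").astype(int).mean(2)
for r in (186,188,190): print(r,c[r,212:234].astype(int))
```

```text
flange ctr pred [220.95 174.73] +1mm y [221.31 174.72] flange L/R [211.54 174.97] [230.35 174.49]
spigot pred mid [222.08 189.15] tip [221.9  184.93]
175 [129 130 131 129 127 120 100  87  85  79  61  48  43  47  42  42  43  46
  65  81  85  86  86  88  83  80  80  82  80  79  83  97 114 124 120]
176 [131 132 129 130 129 117 103  91  87  82  71  59  59  53  52  50  49  51
  66  82  87  87  84  85  84  76  81  80  80  79  84  85  94  98  95]
177 [129 129 127 129 128 124 112  95  89  89  86  81  78  74  75  72  69  70
  72  83  87  88  88  85  76  78  85  79  82  83  79  80  80  80  82]
178 [131 131 127 130 132 137 130 107  87  87  85  89  86  86  86  85  84  84
  88  87  93  91  88  87  85  88  85  84  87  87  86  84  82  85  82]
spig
186 [157 158 156 158 157 146 119  95  93  91  93  95  98  97 101  99 100  99
 100  91  70  49]
188 [158 155 159 157 158 144 115  90  90  94  94  93  91  94  97 100 101 100
  97  80  56  52]
190 [154 156 156 145 130 116 102  93  93  91  94  89  90  95  98 104 102 101
  92  73  51  54]
186 [153 154 153 155 156 155 148 137 123 118 117 117 123 137 152 155 155 154
 154 140 105  69]
188 [155 155 155 155 156 153 144 121 109 111 112 104 106 123 145 154 154 154
 149 123  81  67]
190 [151 152 153 152 155 152 143 124 110 106 105 102 101 117 147 156 154 154
 142 106  67  55]
```

Run:
```python
from h import *
P=lambda *p:proj("scene",p)[0].round(2)
T=np.array([.4971,-.0209,.0828]);u=np.array([.978,-.208,0])
for d in(.0175,.0325):print("finger bottom",d,P(*(T+u*d)))
print("dx 5mm",P(*(T+u*.0375)))
b=cv2.imread("pics/scene1.png").astype(int).mean(2)
for c in (217,218,219,220,221): print(c,b[164:186,c].astype(int))
for r in (165,168,171): print(r,b[r,208:230].astype(int))
print("finger mid",P(*(T+u*.0325+[0,0,.02])))
```

```text
finger bottom 0.0175 [219.45 175.04]
finger bottom 0.0325 [218.24 177.83]
dx 5mm [217.83 178.77]
217 [ 37  39  38  40  42  40  40  41  42  38  43  43  59  78  86  91 116 149
 159 159 157 150]
218 [ 40  36  39  40  41  44  40  36  39  41  40  47  53  74  86  92 111 137
 147 145 141 128]
219 [ 41  34  41  41  38  40  40  42  37  38  41  42  52  75  86  88 102 122
 122 123 113 102]
220 [ 34  42  41  46  41  42  39  41  42  38  38  42  50  72  85  92  96 102
 104 102  99  92]
221 [ 40  41  35  43  41  41  41  41  40  36  38  43  49  69  84  90  92 100
 101  99  94  90]
165 [105 104  95  94  82  70  55  41  42  39  36  34  42  41  37  49  43  40
  58  89 122 129]
168 [128 130 129 129 122 104  79  53  39  42  41  38  41  41  53  69  84  80
  88 111 126 131]
171 [131 130 127 128 125 109  87  59  39  41  36  42  41  41  45  69  82  89
  93 111 121 125]
finger mid [217.94 171.42]
```

servo_tool:
  targets:
    - [[0.0027,-0.001,0],[0,0,0]]
    - [[0.0027,-0.001,0.015],[0,0,0]]
    - [[0.0027,-0.001,0.025],[0,0,0]]
    - [[0.0027,-0.001,0.03],[0,0,0]]
    - [[0.0027,-0.001,0.033],[0,0,0]]
    - [[0.0027,-0.001,0.033],[0,0,0]]

```text
time_s: 7.05
position: [0.4965, -0.0169, 0.05]
tcp_rot: [[0.209, 0.978, -0.0], [0.978, -0.209, 0.0], [0.0, -0.0, -1.0]]
force: [0.2, -0.4, -1.6]
opening: 0.407
```

servo_tool:
  targets:
    - [[0,0,0.001],[0,0,0]]
    - [[0,0,0.002],[0,0,0]]
    - [[0,0,0.003],[0,0,0]]
    - [[0,0,0.003],[0,0,0]]

```text
time_s: 7.55
position: [0.4965, -0.017, 0.0473]
tcp_rot: [[0.209, 0.978, -0.0], [0.978, -0.209, -0.0], [-0.0, -0.0, -1.0]]
force: [-0.6, -0.6, -1.1]
opening: 0.403
```

servo_tool:
  targets:
    - [[0,0,0.001],[0,0,0]]
    - [[0,0,0.002],[0,0,0]]
    - [[0,0,0.003],[0,0,0]]
    - [[0,0,0.004],[0,0,0]]
    - [[0,0,0.004],[0,0,0]]

```text
time_s: 8.18
position: [0.4964, -0.0169, 0.0432]
tcp_rot: [[0.209, 0.978, -0.0], [0.978, -0.209, 0.0], [0.0, -0.0, -1.0]]
force: [0.6, -0.6, -3.0]
opening: 0.403
```

servo_tool:
  targets:
    - [[0,0,0.001],[0,0,0]]
    - [[0,0,0.002],[0,0,0]]
    - [[0,0,0.003],[0,0,0]]
    - [[0,0,0.004],[0,0,0]]
    - [[0,0,0.004],[0,0,0]]

```text
time_s: 8.8
position: [0.4962, -0.0169, 0.0391]
tcp_rot: [[0.209, 0.978, -0.001], [0.978, -0.209, 0.0], [0.0, -0.001, -1.0]]
force: [-0.1, -0.2, -1.5]
opening: 0.401
```

servo_tool:
  targets:
    - [[0,0,0.002],[0,0,0]]
    - [[0,0,0.004],[0,0,0]]
    - [[0,0,0.006],[0,0,0]]
    - [[0,0,0.008],[0,0,0]]
    - [[0,0,0.01],[0,0,0]]
    - [[0,0,0.011],[0,0,0]]
    - [[0,0,0.011],[0,0,0]]

```text
time_s: 9.68
position: [0.4962, -0.0169, 0.0281]
tcp_rot: [[0.209, 0.978, -0.001], [0.978, -0.209, 0.0], [0.0, -0.001, -1.0]]
force: [-1.8, -0.0, -2.4]
opening: 0.403
```

servo_tool:
  targets:
    - [[0,0,0.001],[0,0,0]]
    - [[0,0,0.002],[0,0,0]]
    - [[0,0,0.0025],[0,0,0]]
    - [[0,0,0.0025],[0,0,0]]

```text
time_s: 10.18
position: [0.4963, -0.0169, 0.0257]
tcp_rot: [[0.209, 0.978, -0.001], [0.978, -0.209, 0.0], [0.0, -0.001, -1.0]]
force: [-2.5, -0.1, -1.4]
opening: 0.404
```

servo_tool:
  targets:
    - [[0,0,0.0005],[0,0,0]]
    - [[0,0,0.001],[0,0,0]]
    - [[0,0,0.001],[0,0,0]]

```text
time_s: 10.55
position: [0.4963, -0.0169, 0.0252]
tcp_rot: [[0.209, 0.978, -0.0], [0.978, -0.209, 0.0], [0.0, -0.0, -1.0]]
force: [-4.3, 0.2, 5.3]
opening: 0.403
```

servo_tool:
  targets:
    - [[0,0,0],[0,0,0]]
    - [[0,0,0],[0,0,0]]
    - [[0,0,0],[0,0,0]]
    - [[0,0,0],[0,0,0]]
    - [[0,0,0],[0,0,0]]
  gripper: 0.087

```text
time_s: 11.18
position: [0.4968, -0.0171, 0.0247]
tcp_rot: [[0.209, 0.978, 0.0], [0.978, -0.209, -0.0], [-0.0, 0.0, -1.0]]
force: [0.4, -0.4, 0.4]
opening: 0.884
```

servo_tool:
  targets:
    - [[0,0,-0.03],[0,0,0]]
    - [[0,0,-0.08],[0,0,0]]
    - [[0,0,-0.13],[0,0,0]]
    - [[0,0,-0.13],[0,0,0]]
    - [[0,0,-0.13],[0,0,0]]

```text
time_s: 11.8
position: [0.496, -0.0168, 0.1545]
tcp_rot: [[0.209, 0.978, -0.001], [0.978, -0.209, 0.0], [0.0, -0.001, -1.0]]
force: [-1.1, -0.9, 0.3]
opening: 0.995
```

```bash
python3 m.py
```

```text
t 11.8 pos [ 0.496  -0.0168  0.1545] yaw -12.06 F [-1.1 -0.9  0.3] open 86.6 q [-15.  26. 104.  -0.  49.  -3.]
```

The bush met the plate at the expected height (+5 N) and is released. I'll check that it is seated and estimate the pin angles.

```bash
python3 - <<'E'
from h import *
piv=np.array([.519,.0971])
D=[(88,405),(77,422),(70,445),(66,467),(66,490),(70,512),(77,532),(86,547)]
for z in(.02,.03):
    for u,v in D[:8]:
        w=back("top",(205+(u+.5)/5-.5,195+(v-300+.5)/5-.5),z)[:2]-piv; print(z,np.hypot(*w).round(4),np.arctan2(w[1],w[0]).round(3))
w=np.array([.6177,.1746])-piv;print("lever",np.arctan2(w[1],w[0]))
E
python3 m.py .621,.1775,.155,-51.9 .621,.1775,.048,-51.9
```

```text
0.02 0.0603 0.924
0.02 0.0606 1.102
0.02 0.0599 1.314
0.02 0.0603 1.511
0.02 0.0609 1.712
0.02 0.0617 1.904
0.02 0.0628 2.084
0.02 0.0633 2.23
0.03 0.0592 0.928
0.03 0.0595 1.107
0.03 0.0589 1.321
0.03 0.0594 1.519
0.03 0.0601 1.721
0.03 0.061 1.914
0.03 0.0622 2.093
0.03 0.0628 2.239
lever 0.665655940159803
t 11.8 pos [ 0.496  -0.0168  0.1545] yaw -12.06 F [-1.1 -0.9  0.3] open 86.6 q [-15.  26. 104.  -0.  49.  -3.]
.621,.1775,.155,-51.9 [0.2162, 0.0817, -0.0006] [-0.0006, 0.0002, 0.6953]
.621,.1775,.048,-51.9 [0.2162, 0.0817, 0.1064] [-0.0006, 0.0002, 0.6953]
```

servo_tool:
  targets:
    - [[0.06,0.022,0],[0,0,0.18]]
    - [[0.12,0.045,0],[0,0,0.36]]
    - [[0.17,0.064,0],[0,0,0.54]]
    - [[0.2162,0.0817,0],[0,0,0.695]]
    - [[0.2162,0.0817,0],[0,0,0.695]]
    - [[0.2162,0.0817,0],[0,0,0.695]]
    - [[0.2162,0.0817,0],[0,0,0.695]]

```text
time_s: 12.68
position: [0.6203, 0.1761, 0.1536]
tcp_rot: [[0.787, 0.617, -0.003], [0.617, -0.787, -0.001], [-0.003, -0.001, -1.0]]
force: [-0.5, 0.7, 0.9]
opening: 0.999
```

```bash
python3 m.py .621,.1775,.048,-51.9;  python3 - <<'E'
from rig import eyes
import cv2,numpy as np
a=eyes.capture("top")["pixels"];b=eyes.capture("scene")["pixels"]
cv2.imwrite("pics/top2.png",a);cv2.imwrite("pics/scene2.png",b)
f=lambda im,r,c:cv2.resize(im[r:r+100,c:c+100],(400,400),interpolation=cv2.INTER_CUBIC)
cv2.imwrite("pics/g3.png",cv2.convertScaleAbs(np.hstack([f(a,170,205),f(b,120,205)]),alpha=1.4))
E
```

```text
t 12.68 pos [0.6203 0.1761 0.1536] yaw -51.93 F [-0.5  0.7  0.9] open 86.9 q [ 6. 36. 83. -0. 61. 58.]
.621,.1775,.048,-51.9 [0.0017, -0.0005, 0.1056] [-0.0014, 0.0028, -0.0005]
```

View pics/g3.png

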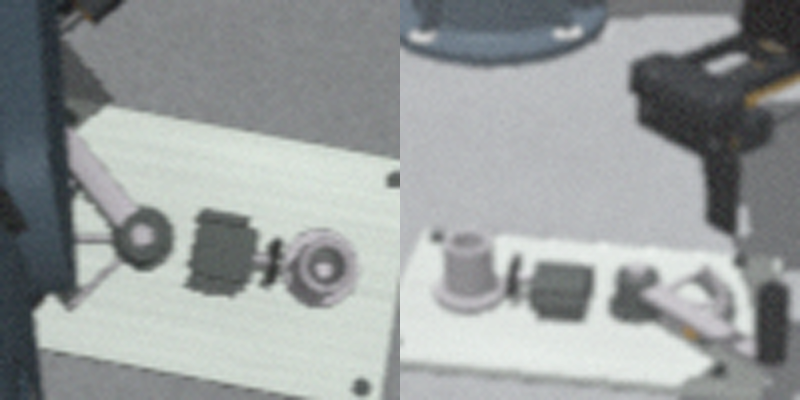

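The bush sits flat over the spigot, shown at (322,268) in the top crop and (470,270) in the scene crop. Down onto the grip next.

servo_tool:
  targets:
    - [[0.0015,0,0.03],[0,0,0]]
    - [[0.0015,0,0.06],[0,0,0]]
    - [[0.0015,0,0.09],[0,0,0]]
    - [[0.0015,0,0.105],[0,0,0]]
    - [[0.0015,0,0.105],[0,0,0]]
    - [[0.0015,0,0.105],[0,0,0]]

```text
time_s: 13.52
position: [0.6238, 0.1782, 0.051]
tcp_rot: [[0.787, 0.617, 0.002], [0.617, -0.787, 0.0], [0.002, 0.001, -1.0]]
force: [0.8, -0.4, -0.1]
opening: 0.997
```

servo_tool:
  targets:
    - [[0,0,0],[0,0,0]]
    - [[0,0,0],[0,0,0]]
    - [[0,0,0],[0,0,0]]
    - [[0,0,0],[0,0,0]]
    - [[0,0,0],[0,0,0]]
    - [[0,0,0],[0,0,0]]
    - [[0,0,0],[0,0,0]]
  gripper: 0.012

```text
time_s: 14.4
position: [0.6228, 0.1783, 0.0497]
tcp_rot: [[0.787, 0.617, -0.0], [0.617, -0.787, -0.0], [-0.0, -0.0, -1.0]]
force: [0.7, 1.1, 0.9]
opening: 0.288
```

```bash
python3 m.py .621,.1775,.048,-51.9
```

```text
t 14.4 pos [0.6228 0.1783 0.0497] yaw -51.88 F [0.7 1.1 0.9] open 25.0 q [ 6. 44. 86. -0. 50. 58.]
.621,.1775,.048,-51.9 [-0.0019, -0.0005, 0.0017] [-0.0, 0.0001, 0.0004]
```

servo_tool:
  targets:
    - [[0,0,0],[0,0,0]]
    - [[0,0,0],[0,0,0]]
    - [[0,0,0],[0,0,0]]
    - [[0,0,0],[0,0,0]]

```text
time_s: 14.9
position: [0.6228, 0.1782, 0.0497]
tcp_rot: [[0.787, 0.617, 0.0], [0.617, -0.787, -0.0], [-0.0, 0.0, -1.0]]
force: [-0.6, -0.3, -0.1]
opening: 0.243
```

```bash
cat > sw.py <<'E'
# sw.py thetas... : rows (shift,turn) swinging about the pivot from pose file start by lever angle; also current lever angle and tangential/radial force
import sys,json,os,numpy as np
from rig import telemetry
s=telemetry.read_state();p=np.array(s["position"]);R=np.array(s["tcp_rot"]);yaw=np.arctan2(R[1,1],R[0,1])
if not os.path.exists("g0.json"): json.dump({"p":p.tolist(),"a0":0.6657},open("g0.json","w"))
g=json.load(open("g0.json"));p0=np.array(g["p"])[:2];r=.130;e=lambda a:np.array([np.cos(a),np.sin(a)])
piv=p0-r*e(g["a0"]);d=p[:2]-piv;a=np.arctan2(d[1],d[0]);F=s["force"][:2]
print("t",round(s["time_s"],2),"lever",round(a-g["a0"],3),"yawlever",round(yaw+np.pi/2-g["a0"],3),"r",np.hypot(*d).round(4),"z",p[2].round(4),"Ftan,rad,z",np.round([-F[0]*np.sin(a)+F[1]*np.cos(a),F@e(a),s["force"][2]],1),"open",round(s["opening"]*87,1))
for t in sys.argv[1:]:
    t=float(t);q=piv+r*e(g["a0"]+t);dw=np.r_[q-p[:2],0]
    print(t,(R.T@dw).round(4).tolist(),round(-(g["a0"]+t-np.pi/2-yaw),4))
E
python3 sw.py 0.05 .1 .15 .2
```

```text
t 14.9 lever -0.0 yawlever -0.0 r 0.13 z 0.0497 Ftan,rad,z [ 0.2 -0.7 -0.1] open 21.1
0.05 [-0.0002, -0.0065, -0.0] -0.0504
0.1 [-0.0007, -0.013, -0.0] -0.1004
0.15 [-0.0015, -0.0194, -0.0] -0.1504
0.2 [-0.0026, -0.0258, -0.0] -0.2004
```

Gripped at 21 mm. Start the swing, sampling the force as I go.

servo_tool:
  targets:
    - [[-0.0002,-0.0065,0],[0,0,-0.05]]
    - [[-0.0006,-0.013,0],[0,0,-0.1]]
    - [[-0.0006,-0.013,0],[0,0,-0.1]]

```text
time_s: 15.28
position: [0.6147, 0.1878, 0.0497]
tcp_rot: [[0.721, 0.693, 0.001], [0.693, -0.721, -0.001], [0.0, 0.001, -1.0]]
force: [0.9, -3.1, -1.5]
opening: 0.246
```

```bash
python3 sw.py
```

```text
t 15.28 lever 0.097 yawlever 0.099 r 0.1301 z 0.0497 Ftan,rad,z [-2.9 -1.5 -1.5] open 21.4
```

servo_tool:
  targets:
    - [[-0.0001,-0.0052,0],[0,0,-0.04]]
    - [[-0.0001,-0.0052,0],[0,0,-0.04]]

```text
time_s: 15.52
position: [0.6108, 0.1917, 0.0497]
tcp_rot: [[0.693, 0.721, 0.001], [0.721, -0.693, -0.0], [0.0, 0.001, -1.0]]
force: [2.6, -2.5, -2.7]
opening: 0.247
```

```bash
python3 sw.py
```

```text
t 15.53 lever 0.139 yawlever 0.14 r 0.1301 z 0.0497 Ftan,rad,z [-3.7  0.  -2.7] open 21.5
```

servo_tool:
  targets:
    - [[-0.0001,-0.0052,0],[0,0,-0.04]]
    - [[-0.0001,-0.0052,0],[0,0,-0.04]]

```text
time_s: 15.78
position: [0.6077, 0.1945, 0.0497]
tcp_rot: [[0.663, 0.749, 0.002], [0.749, -0.663, -0.001], [0.0, 0.002, -1.0]]
force: [3.2, -5.0, -2.1]
opening: 0.244
```

```bash
python3 sw.py .22 .26 .3
```

```text
t 15.78 lever 0.171 yawlever 0.18 r 0.1301 z 0.0497 Ftan,rad,z [-5.7 -1.6 -2.1] open 21.2
0.22 [-0.0002, -0.0064, -0.0] -0.0399
0.26 [-0.0005, -0.0115, -0.0] -0.0799
0.3 [-0.001, -0.0167, -0.0] -0.1199
```

servo_tool:
  targets:
    - [[-0.0001,-0.0052,0],[0,0,-0.04]]
    - [[-0.0001,-0.0052,0],[0,0,-0.04]]

```text
time_s: 16.02
position: [0.6031, 0.1986, 0.0498]
tcp_rot: [[0.633, 0.774, 0.001], [0.774, -0.633, -0.0], [0.0, 0.001, -1.0]]
force: [2.2, -3.8, -1.2]
opening: 0.243
```

```bash
python3 sw.py
```

```text
t 16.02 lever 0.218 yawlever 0.22 r 0.1301 z 0.0498 Ftan,rad,z [-4.1 -1.6 -1.2] open 21.2
```

servo_tool:
  targets:
    - [[-0.0001,-0.0052,0],[0,0,-0.04]]
    - [[-0.0001,-0.0052,0],[0,0,-0.04]]

```text
time_s: 16.27
position: [0.5988, 0.202, 0.0497]
tcp_rot: [[0.601, 0.799, 0.0], [0.799, -0.601, -0.0], [0.0, 0.0, -1.0]]
force: [2.5, -4.0, -3.0]
opening: 0.244
```

```bash
python3 sw.py
```

```text
t 16.27 lever 0.261 yawlever 0.26 r 0.1302 z 0.0497 Ftan,rad,z [-4.4 -1.7 -3. ] open 21.2
```

servo_tool:
  targets:
    - [[-0.0001,-0.0052,0],[0,0,-0.04]]
    - [[-0.0001,-0.0052,0],[0,0,-0.04]]

```text
time_s: 16.52
position: [0.5943, 0.2053, 0.0498]
tcp_rot: [[0.569, 0.822, -0.0], [0.822, -0.569, 0.0], [-0.0, -0.0, -1.0]]
force: [1.7, -2.1, -3.0]
opening: 0.245
```

```bash
python3 sw.py
```

```text
t 16.52 lever 0.303 yawlever 0.3 r 0.1302 z 0.0498 Ftan,rad,z [-2.6 -0.8 -3. ] open 21.3
```

servo_tool:
  targets:
    - [[-0.0001,-0.0052,0],[0,0,-0.04]]
    - [[-0.0001,-0.0052,0],[0,0,-0.04]]

```text
time_s: 16.77
position: [0.5893, 0.2086, 0.0497]
tcp_rot: [[0.535, 0.845, -0.001], [0.845, -0.535, 0.001], [-0.0, -0.001, -1.0]]
force: [0.6, -0.5, -3.0]
opening: 0.245
```

```bash
python3 sw.py .36 .38 .4
```

```text
t 16.77 lever 0.35 yawlever 0.341 r 0.1303 z 0.0497 Ftan,rad,z [-0.8 -0.1 -3. ] open 21.3
0.36 [-0.0003, -0.0013, 0.0] -0.0194
0.38 [-0.0004, -0.0039, 0.0] -0.0394
0.4 [-0.0005, -0.0065, 0.0] -0.0594
```

Resistance fell from 5.7 N to under 1 N, which is the approach to click 1. Next I look for the sharp rise.

servo_tool:
  targets:
    - [[0,-0.0026,0],[0,0,-0.02]]
    - [[0,-0.0026,0],[0,0,-0.02]]

```text
time_s: 17.02
position: [0.5882, 0.2093, 0.0498]
tcp_rot: [[0.519, 0.855, 0.001], [0.855, -0.519, 0.0], [0.0, 0.0, -1.0]]
force: [2.3, -1.1, -3.6]
opening: 0.243
```

```bash
python3 sw.py
```

```text
t 17.02 lever 0.359 yawlever 0.36 r 0.1303 z 0.0498 Ftan,rad,z [-2.5  0.2 -3.6] open 21.2
```

servo_tool:
  targets:
    - [[0,-0.0026,0],[0,0,-0.02]]
    - [[0,-0.0026,0],[0,0,-0.02]]

```text
time_s: 17.27
position: [0.5874, 0.2099, 0.0498]
tcp_rot: [[0.502, 0.865, 0.003], [0.865, -0.502, -0.001], [0.001, 0.003, -1.0]]
force: [5.3, -4.4, -4.9]
opening: 0.244
```

```bash
python3 sw.py
```

```text
t 17.27 lever 0.367 yawlever 0.379 r 0.1304 z 0.0498 Ftan,rad,z [-6.8 -1.1 -4.9] open 21.2
```

servo_tool:
  targets:
    - [[0,-0.0026,0],[0,0,-0.02]]
    - [[0,-0.0026,0],[0,0,-0.02]]

```text
time_s: 17.52
position: [0.5866, 0.2103, 0.0498]
tcp_rot: [[0.485, 0.875, 0.005], [0.875, -0.485, -0.001], [0.001, 0.005, -1.0]]
force: [8.0, -6.8, -6.3]
opening: 0.245
```

```bash
python3 sw.py
```

```text
t 17.52 lever 0.374 yawlever 0.399 r 0.1303 z 0.0498 Ftan,rad,z [-10.3  -1.8  -6.3] open 21.3
```

servo_tool:
  targets:
    - [[-0.0001,-0.0052,0],[0,0,-0.04]]
    - [[-0.0001,-0.0052,0],[0,0,-0.04]]

```text
time_s: 17.77
position: [0.5804, 0.2135, 0.0497]
tcp_rot: [[0.448, 0.894, 0.003], [0.894, -0.448, -0.001], [0.0, 0.003, -1.0]]
force: [4.8, -3.7, -5.4]
opening: 0.243
```

```bash
python3 sw.py .5 .52
```

```text
t 17.77 lever 0.427 yawlever 0.441 r 0.1301 z 0.0497 Ftan,rad,z [-6.  -1.1 -5.4] open 21.1
0.5 [-0.0004, -0.0094, -0.0] -0.0592
0.52 [-0.0005, -0.012, -0.0] -0.0792
```

Click 1's bottom is at about 0.362 rad, rising to 10 N, which matches the image estimate. I expect gaps 2 to 4 at about 0.562, 0.762 and 0.962.

servo_tool:
  targets:
    - [[-0.0001,-0.0052,0],[0,0,-0.04]]
    - [[-0.0004,-0.0104,0],[0,0,-0.08]]
    - [[-0.0004,-0.0104,0],[0,0,-0.08]]

```text
time_s: 18.15
position: [0.5701, 0.2185, 0.0498]
tcp_rot: [[0.375, 0.927, 0.001], [0.927, -0.375, -0.001], [0.0, 0.002, -1.0]]
force: [4.6, -2.7, -4.3]
opening: 0.242
```

```bash
python3 sw.py
```

```text
t 18.15 lever 0.515 yawlever 0.521 r 0.1303 z 0.0498 Ftan,rad,z [-5.3 -0.7 -4.3] open 21.0
```

servo_tool:
  targets:
    - [[0,-0.0033,0],[0,0,-0.025]]
    - [[0,-0.0033,0],[0,0,-0.025]]

```text
time_s: 18.4
position: [0.5662, 0.22, 0.0497]
tcp_rot: [[0.352, 0.936, -0.001], [0.936, -0.352, -0.0], [-0.0, -0.0, -1.0]]
force: [2.8, -1.7, -3.7]
opening: 0.246
```

```bash
python3 sw.py
```

```text
t 18.4 lever 0.547 yawlever 0.545 r 0.1303 z 0.0497 Ftan,rad,z [-3.2 -0.6 -3.7] open 21.4
```

servo_tool:
  targets:
    - [[0,-0.0033,0],[0,0,-0.025]]
    - [[0,-0.0033,0],[0,0,-0.025]]

```text
time_s: 18.65
position: [0.5644, 0.2207, 0.0497]
tcp_rot: [[0.328, 0.945, 0.002], [0.945, -0.328, -0.001], [0.0, 0.002, -1.0]]
force: [5.1, -3.7, -4.9]
opening: 0.242
```

```bash
python3 sw.py
```

```text
t 18.65 lever 0.563 yawlever 0.571 r 0.1304 z 0.0497 Ftan,rad,z [-6.1 -1.8 -4.9] open 21.1
```

servo_tool:
  targets:
    - [[0,-0.0033,0],[0,0,-0.025]]
    - [[0,-0.0033,0],[0,0,-0.025]]

```text
time_s: 18.9
position: [0.5633, 0.2212, 0.0498]
tcp_rot: [[0.306, 0.952, 0.006], [0.952, -0.306, -0.001], [0.001, 0.006, -1.0]]
force: [8.5, -5.7, -8.4]
opening: 0.244
```

```bash
python3 sw.py .7 .72
```

```text
t 18.9 lever 0.572 yawlever 0.594 r 0.1304 z 0.0498 Ftan,rad,z [-9.9 -2.6 -8.4] open 21.3
0.7 [-0.0011, -0.0167, -0.0001] -0.1057
0.72 [-0.0014, -0.0192, -0.0001] -0.1257
```

Click 2 is at about 0.56. On to click 3.

servo_tool:
  targets:
    - [[-0.0001,-0.0052,0],[0,0,-0.04]]
    - [[-0.0004,-0.0104,0],[0,0,-0.08]]
    - [[-0.001,-0.0162,0],[0,0,-0.125]]
    - [[-0.001,-0.0162,0],[0,0,-0.125]]

```text
time_s: 19.4
position: [0.5452, 0.2262, 0.0498]
tcp_rot: [[0.184, 0.983, 0.002], [0.983, -0.184, 0.0], [0.0, 0.002, -1.0]]
force: [5.0, -2.8, -6.1]
opening: 0.244
```

```bash
python3 sw.py
```

```text
t 19.4 lever 0.715 yawlever 0.72 r 0.1306 z 0.0498 Ftan,rad,z [-5.4 -1.8 -6.1] open 21.3
```

servo_tool:
  targets:
    - [[0,-0.0033,0],[0,0,-0.025]]
    - [[0,-0.0033,0],[0,0,-0.025]]

```text
time_s: 19.65
position: [0.5418, 0.2269, 0.0497]
tcp_rot: [[0.16, 0.987, 0.001], [0.987, -0.16, 0.0], [0.0, 0.001, -1.0]]
force: [5.0, -1.4, -6.2]
opening: 0.246
```

```bash
python3 sw.py
```

```text
t 19.65 lever 0.742 yawlever 0.745 r 0.1307 z 0.0497 Ftan,rad,z [-5.2 -0.6 -6.2] open 21.4
```

servo_tool:
  targets:
    - [[0,-0.0033,0],[0,0,-0.025]]
    - [[0,-0.0033,0],[0,0,-0.025]]

```text
time_s: 19.9
position: [0.539, 0.2274, 0.0498]
tcp_rot: [[0.135, 0.991, 0.002], [0.991, -0.135, 0.0], [0.001, 0.002, -1.0]]
force: [4.9, -2.4, -6.7]
opening: 0.247
```

```bash
python3 sw.py
```

```text
t 19.9 lever 0.764 yawlever 0.77 r 0.1308 z 0.0498 Ftan,rad,z [-5.2 -1.6 -6.7] open 21.5
```

servo_tool:
  targets:
    - [[0,-0.0033,0],[0,0,-0.025]]
    - [[0,-0.0033,0],[0,0,-0.025]]

```text
time_s: 20.15
position: [0.5378, 0.2276, 0.0498]
tcp_rot: [[0.111, 0.994, 0.006], [0.994, -0.111, 0.001], [0.001, 0.006, -1.0]]
force: [8.8, -2.9, -9.3]
opening: 0.246
```

```bash
python3 sw.py .9 .92 .95
```

```text
t 20.15 lever 0.773 yawlever 0.794 r 0.1308 z 0.0498 Ftan,rad,z [-9.1 -1.7 -9.3] open 21.4
0.9 [-0.0015, -0.0165, -0.0001] -0.1065
0.92 [-0.0018, -0.0191, -0.0001] -0.1265
0.95 [-0.0024, -0.0229, -0.0001] -0.1565
```

Click 3 is at about 0.765. On to click 4, in finer steps.

servo_tool:
  targets:
    - [[-0.0001,-0.0052,0],[0,0,-0.04]]
    - [[-0.0004,-0.0104,0],[0,0,-0.08]]
    - [[-0.001,-0.0162,0],[0,0,-0.125]]
    - [[-0.001,-0.0162,0],[0,0,-0.125]]

```text
time_s: 20.65
position: [0.5205, 0.2289, 0.0498]
tcp_rot: [[-0.015, 1.0, 0.004], [1.0, 0.015, 0.001], [0.001, 0.004, -1.0]]
force: [7.6, -0.7, -8.2]
opening: 0.245
```

```bash
python3 sw.py
```

```text
t 20.65 lever 0.906 yawlever 0.921 r 0.131 z 0.0498 Ftan,rad,z [-7.6 -0.7 -8.2] open 21.3
```

servo_tool:
  targets:
    - [[0,-0.0026,0],[0,0,-0.02]]
    - [[0,-0.0026,0],[0,0,-0.02]]

```text
time_s: 20.9
position: [0.5177, 0.2289, 0.0498]
tcp_rot: [[-0.035, 0.999, 0.004], [0.999, 0.035, 0.001], [0.001, 0.004, -1.0]]
force: [6.0, -0.3, -8.2]
opening: 0.242
```

```bash
python3 sw.py
```

```text
t 20.9 lever 0.927 yawlever 0.94 r 0.131 z 0.0498 Ftan,rad,z [-6.  -0.5 -8.2] open 21.1
```

servo_tool:
  targets:
    - [[0,-0.0026,0],[0,0,-0.02]]
    - [[0,-0.0026,0],[0,0,-0.02]]

```text
time_s: 21.15
position: [0.5149, 0.2289, 0.0498]
tcp_rot: [[-0.055, 0.998, 0.003], [0.998, 0.055, 0.001], [0.001, 0.003, -1.0]]
force: [5.6, 0.2, -7.8]
opening: 0.244
```

```bash
python3 sw.py
```

```text
t 21.15 lever 0.949 yawlever 0.961 r 0.1311 z 0.0498 Ftan,rad,z [-5.6 -0.1 -7.8] open 21.2
```

servo_tool:
  targets:
    - [[0,-0.0026,0],[0,0,-0.02]]
    - [[0,-0.0026,0],[0,0,-0.02]]

```text
time_s: 21.4
position: [0.5129, 0.2288, 0.0498]
tcp_rot: [[-0.075, 0.997, 0.005], [0.997, 0.075, 0.001], [0.001, 0.005, -1.0]]
force: [7.7, -0.6, -8.7]
opening: 0.243
```

```bash
python3 sw.py
```

```text
t 21.4 lever 0.964 yawlever 0.98 r 0.1311 z 0.0498 Ftan,rad,z [-7.7 -1.  -8.7] open 21.2
```

servo_tool:
  targets:
    - [[0,-0.0013,0],[0,0,-0.01]]
    - [[0,-0.0013,0],[0,0,-0.01]]

```text
time_s: 21.65
position: [0.5124, 0.2288, 0.0498]
tcp_rot: [[-0.084, 0.996, 0.006], [0.996, 0.084, 0.001], [0.001, 0.006, -1.0]]
force: [8.7, 0.5, -10.1]
opening: 0.245
```

```bash
python3 sw.py
```

```text
t 21.65 lever 0.967 yawlever 0.99 r 0.1311 z 0.0498 Ftan,rad,z [ -8.7  -0.  -10.1] open 21.3
```

The fall and sharp rise of click 4 are felt (5.6 N to 8.7 N at 0.967 rad). I'll hold, check stability and look once.

servo_tool:
  targets:
    - [[0,0,0],[0,0,0]]
    - [[0,0,0],[0,0,0]]
    - [[0,0,0],[0,0,0]]
    - [[0,0,0],[0,0,0]]
    - [[0,0,0],[0,0,0]]
    - [[0,0,0],[0,0,0]]
    - [[0,0,0],[0,0,0]]
    - [[0,0,0],[0,0,0]]

```text
time_s: 22.65
position: [0.5125, 0.2288, 0.0498]
tcp_rot: [[-0.084, 0.996, 0.006], [0.996, 0.084, 0.001], [0.001, 0.006, -1.0]]
force: [8.8, -0.8, -10.2]
opening: 0.25
```

```bash
python3 sw.py;  python3 - <<'E'
from rig import eyes
import cv2,numpy as np
a=eyes.capture("top")["pixels"];b=eyes.capture("scene")["pixels"]
f=lambda im,r,c:cv2.resize(im[r:r+100,c:c+100],(400,400),interpolation=cv2.INTER_CUBIC)
cv2.imwrite("pics/g4.png",cv2.convertScaleAbs(np.vstack([np.hstack([f(a,170,205),f(b,130,205)]),cv2.resize(b[100:280,80:440],(800,200*1))]),alpha=1.4))
E
```

```text
t 22.65 lever 0.967 yawlever 0.989 r 0.1311 z 0.0498 Ftan,rad,z [ -8.7  -1.4 -10.2] open 21.7
```

View pics/g4.png

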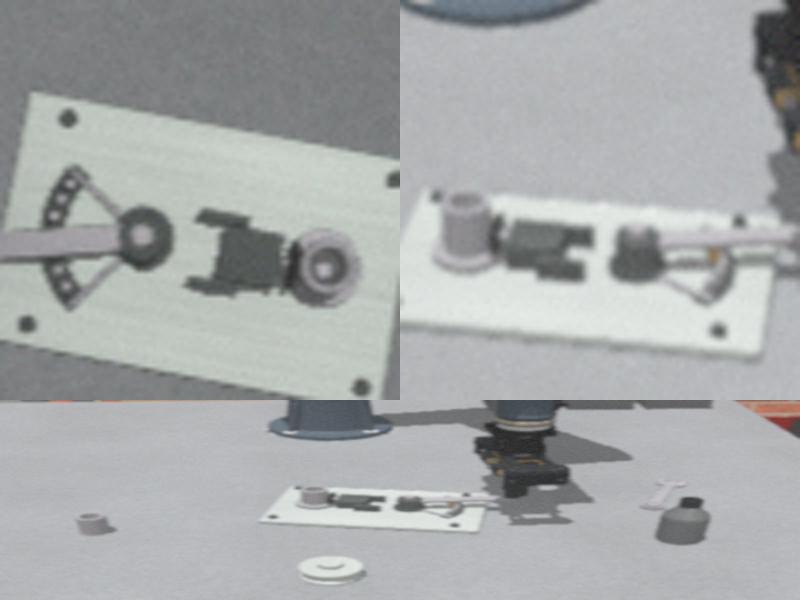

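The pad presses on the seated bush at about crop (292,265). The lever lies with the first pins above it and the last ones below. The sleeve, bottle, wrench and pulley show no visible shift, and the lever holds steady. Handing in.

```bash
python3 -c "
from rig import order
print(order.hand_in())"; python3 sw.py
```

```text
the job is handed in; nothing more can be done
None
the job is handed in; nothing more can be done
```

The bush is over the spigot, flat on the plate and released, and I handed the job in at about 23 s while still holding the lever in the fourth click.

- **Bush:** it met the plate at the expected height with about 5 N. The later pictures show it flat, with the pad against it.
- **Clicks:** the resistance fell and then rose at about 0.36, 0.56, 0.765 and 0.965 rad. That matches the 0.2 rad pin spacing and the first pin read from the image, which was about 0.02 rad lower than the force put it.
- **Hold:** the lever stayed at 0.967 rad with about 8.7 N on the grip through a full second of waiting. It never neared the fifth click.
- **Other things:** the sleeve, bottle, wrench and pulley show no visible shift in the last picture. I judged this by eye and did not measure them.
- **Disagreements:** the two cameras differed by about 5 mm in x, so I used averaged positions and corrected the bush by about 3 mm before lowering it. At the hold there was also a steady vertical force of about -10 N on the tool, well under the limits.
- **Not checked:** a final reading after hand-in was refused, so the last check is from just before it.

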